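Tip the whetstone over and push it home against the stop

TASK

The two-coloured whetstone stands on its long edge on the honing board. Tip it over by pushing with the fingertips so that it lies flat on the board with its brown face up, then push it along the board until its long side is flush against the raised dark stop, without it sticking out past the sides of the board. Only push it, never lift or carry it, and leave all the other things where they are.

Things in the scene. Friction and masses are not known exactly. Their poses are not given: they have to be found in the camera images.
- whetstone: Loose whetstone block, 28 x 180 x 60 mm (x, y, z), 0.5-0.8 kg, origin at its middle. Its +x half is brown, -x half light grey. Starts on edge on the board, z up, origin 48 mm over the bench, brown face (+x) towards the stop within 0.3 rad. Lying brown up, +x is up, origin 32 mm over the bench. Pushed level, high on a broad face, it tips away, pushed face ending up; may slide 20 mm or so.
- board: Honing board of light wood, fixed to the bench, 310 mm (x) by 280 mm (y), 18 mm thick, at any yaw. Origin on the bench under the board: the board reaches from x = -140 to +170 mm and y = -140 to +140 mm about it; its top is 18 mm above the bench.
- stop (a point): Foot of the middle of the stop's working face, on the board's top, 100 mm along +x from the board's origin; axes as the board's. The stop: dark wood strip, 260 mm long (y), 22 deep, 12 high, fixed. Its working face looks to -x, at the whetstone, whose origin is 30 mm from it when lying flush. Dressing stone and nut lie on the 48 mm ledge behind it.
- dresser: Small white dressing stone 26 x 60 x 20 mm, loose on the board's ledge behind the stop; origin at the centre of its underside. Leave alone.
- nut: Steel hex nut, about 32 mm across, 16 mm high, loose on the board's ledge behind the stop; origin at the centre of its underside. Leave alone.
- knife: Kitchen knife lying flat beside the board (right side, -y), about 310 mm long, 18 mm high, along its x axis, dark wooden handle to -x; origin on the bench near the front end of the handle. Leave alone.
- tape: Roll of paper tape lying flat, 90 mm across, 30 mm high, right side; origin at the centre of its underside. Leave alone.
- oil: Amber oil bottle, 56 mm across, 150 mm high, standing on the left side; origin at the centre of its underside. Leave alone.
- jar: White jar with yellow lid, 64 mm across, 75 mm high, left side; origin at the centre of its underside. Leave alone.
- tin: Open yellow tin, 90 mm across, 110 mm high, left side; origin at the centre of its underside. Leave alone.
Not all that is in view belongs to the job. Of the things that look like the whetstone, the smaller one is meant.

How it is judged:
By the outcome, as a careful person would: the job done as asked, in the order asked, and still so for the second after the job is handed in, with the robot touching nothing.
It also fails if it takes over 45 s, if anything falls off the work surface, if the arm or the gripper's body presses on something with over 40 N, if the wrist force passes 120 N, or if a joint passes its speed limit or range.

ROBOT

A 6-joint arm with a two-finger parallel gripper is mounted at the origin on the work surface. World frame = base frame: x ahead of the robot, y to its left, z up, the work surface at z = 0. Lengths are in m, angles in rad, forces in N, time in s.
With the tool pointing down it reaches from about 0.35 to 0.975 m from the base axis. Payload 7.1 kg.
Tool frame: the origin (TCP) lies midway between the tips of the shut fingers; the grasp point (between the pads) lies 19 mm behind it; y points along the fingers, x is the direction in which the jaws open and shut, and the axes are right-handed (so a half turn about y gives the same grasp; the last joint's range is limited). The gripper opens to 88 mm and grips with 3 to 60 N. Pads are 20 mm wide; open, the fingers measure 115 mm over their backs; the gripper's body (75 mm by 178 mm) begins 61 mm behind the grasp point.
Start: joints at [1.236, 0.423, 1.63, -0, 1.089, -0.019], TCP at [0.194, 0.594, 0.223] pointing down, gripper open.
Joint ranges: [-3, 3], [-0.9, 2.11], [0.09, 2.58], [-1.31, 4.45], [0.11, 2.69], [-2.54, 2.54]. Speed limits (rad/s): [2.39, 2.39, 3.01, 3.14, 3.14, 3.14].

INTERFACE

Orientations are given as a rotation vector (axis times angle).
In Python, from cell import * gives the robot as it stands.
- The arm moves only by the tool carry_out, never from a script. Its argument "moves" is a list of rows, each a list of 7 numbers: the shift along the tool's x, y, z in mm, then the turn, a rotation vector about the tool's x, y, z in degrees, then the gripper command: -1 is shut, 1 is fully open, values between are in proportion. A call has 1 to 12 rows; each row is the pose to reach, as a shift and turn from the pose commanded when the call began, along the tool's axes at that moment; what a row does not reach only later rows make up. A row lasts 1/10 s, in which the tool goes at most 50 mm and 8.59 degrees, less where a joint would pass 70% of its speed; a pose out of reach is approached as far as the arm can. A call with a gripper value outside its range is refused whole. The fingers move at their own pace and stop on an object; "squeeze" is the grip in N (left out, the last holds). Time passes only in rows, so rows that repeat a pose let the fingers close. It gives the time, the measured TCP pose, the force and the opening at its end, in the units of the state.
- observe(): the state, without advancing time (a new reading comes with each control period).
- camera(name): name is "scene" or "top" or "wrist"; returns the picture (384x512x3 uint8, blue, green, red); there is no depth.
- camera_info(name): a dict with "mtx" (3x3 intrinsics, pixels), "dist_coeffs" ([k1, k2, p1, p2, k3] as OpenCV has them; the pictures are not rectified), "camera_from_world" (4x4, takes a point from world to camera coordinates); the wrist camera has in their place "tool_from_camera" (4x4, takes a point from camera to tool coordinates, whose origin is the TCP and whose axes are the tool frame's). Camera axes: x right, y down, z forward; pixel columns grow to the right and rows downward; lengths in m; the calibration is good to about 2 mm. A picture is of the moment at which its call begins: read the wrist's pose just before it. camera_info takes no time and is no camera call.
- job_done(): hands the job in, once; it reports no verdict.
The state is a dict: "clock": time; "qpos": joint angles; "qd": joint speeds; "joint_torque": joint torques, N m; "ee_pos": TCP position; "orientation": TCP orientation; "ft_force": force on the tool from outside, world axes, zero at the start; "torque": the same for the moment, N m; "opening": finger opening in m.
Only numpy, scipy, OpenCV 4.12 (cv2) and the standard library are available. Lean on these libraries where they do the work, as an engineer would, in place of code of your own. Each camera call takes 0.05 s, during which the arm holds its last target. There are 200 camera calls.

## Working session

There is one attempt and no reset: what is moved stays moved. The work goes in short steps, Python scripts to look and compute and a tool call to move; the robot and the scene stay as the last step left them, time stands still between calls to the robot, and variables do not carry over. Pictures are saved under pics/ and viewed, about 8 in all and at most 12, crops included, and the job is handed in when it is done.

Besides the shell and the picture viewer there is one more tool, called after "Emit:" as name([rows], argument=value, ...), one row to a line, values as JSON. carry_out: Moves the arm, as the interface text tells. Its arguments: {"type":"object","properties":{"moves":{"type":"array","items":{"type":"array","items":{"type":"number"}}},"squeeze":{"type":"number"}},"required":["moves"]}

```bash
mkdir -p pics
python3 - <<'E'
from cell import *
import cv2,numpy as np
s=observe();print(s)
for n in("scene","top"):
    im=camera(n);cv2.imwrite(f"pics/{n}0.png",im);print(n,camera_info(n))
print(camera_info("wrist"))
E
```

```text
{'clock': 0.0, 'qpos': array([ 1.23599252e+00,  4.23825626e-01,  1.63069678e+00,  9.00928620e-06,
        1.08862527e+00, -1.89865011e-02]), 'qd': array([ 0.00014283, -0.00043429,  0.00021779,  0.00173068, -0.00038685,
        0.00073415]), 'joint_torque': array([ 8.50967590e-04, -5.44610596e+01, -2.73674351e+01,  6.45453553e-02,
        2.28022953e-02, -6.98362123e-05]), 'ee_pos': array([0.19389874, 0.59356212, 0.22190855]), 'orientation': array([-1.34312102, -0.97253775,  0.97466111]), 'ft_force': array([ 0.18923397,  0.158539  , -0.13749329]), 'torque': array([ 0.00034514, -0.02944924, -0.00579705]), 'opening': 0.08796460883355066}
scene {'mtx': array([[435.34046618,   0.        , 262.6953556 ],
       [  0.        , 435.34046618, 201.83937767],
       [  0.        ,   0.        ,   1.        ]]), 'dist_coeffs': array([0.04102744, 0.        , 0.        , 0.        , 0.        ]), 'camera_from_world': array([[ 0.73440808,  0.6786577 , -0.00827623, -0.37686256],
       [ 0.4545008 , -0.50082022, -0.73661939, -0.17808109],
       [-0.50405733,  0.53721768, -0.67625688,  1.51672498],

[... 585 characters left out ...]
       [ 0.00000000e+00,  0.00000000e+00,  0.00000000e+00,
         1.00000000e+00]])}
{'mtx': array([[283.05906648,   0.        , 258.56044361],
       [  0.        , 283.05906648, 195.66459483],
       [  0.        ,   0.        ,   1.        ]]), 'dist_coeffs': array([-0.01908312,  0.        ,  0.        ,  0.        ,  0.        ]), 'tool_from_camera': array([[ 9.99998450e-01, -1.33101905e-03,  1.15217515e-03,
        -5.09407046e-04],
       [-1.45644403e-03, -2.57874885e-01,  9.66177221e-01,
        -1.62561258e-01],
       [-9.88883255e-04, -9.66177402e-01, -2.57876424e-01,
         7.01488145e-02],
       [ 0.00000000e+00,  0.00000000e+00,  0.00000000e+00,
         1.00000000e+00]])}
```

View pics/top0.png

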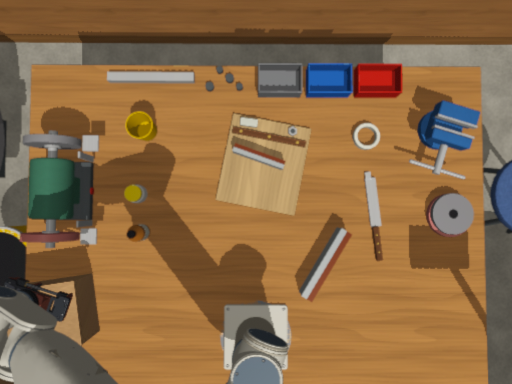

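View pics/scene0.png

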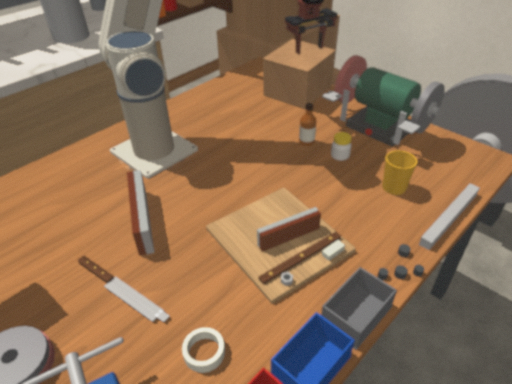

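The top view shows the board centred near (264,164), with the stop from (232,130) to (306,147). The whetstone runs from (233,149) to (284,163), brown side towards the stop. The scene view confirms the brown face looks at the stop, so I have to push on that face towards the robot first. After that I push the stone forward to the stop.

```bash
cat > h.py <<'E'
import cv2,numpy as np
from scipy.spatial.transform import Rotation as R
from cell import *
def ray(name,px,z):
    c=camera_info(name);T=c["camera_from_world"]
    u=cv2.undistortPoints(np.float64(px).reshape(-1,1,2),c["mtx"],c["dist_coeffs"])[:,0]
    d=np.c_[u,np.ones(len(u))]@T[:3,:3]; C=-T[:3,:3].T@T[:3,3]
    return (C+d*((z-C[2])/d[:,2])[:,None])[:,:2]
def proj(name,P):
    c=camera_info(name);T=c["camera_from_world"]
    return cv2.projectPoints(np.float64(P).reshape(-1,3),cv2.Rodrigues(T[:3,:3])[0],T[:3,3],c["mtx"],c["dist_coeffs"])[0][:,0]
E
python3 - <<'E'
from h import *
im=cv2.imread("pics/top0.png")
x0,y0,w,h=205,100,120,125
cv2.imwrite("pics/c0.png",cv2.resize(im[y0:y0+h-25,x0:x0+w],None,fx=6,fy=6,interpolation=cv2.INTER_CUBIC))
hsv=cv2.cvtColor(im,cv2.COLOR_BGR2HSV);m=np.zeros(im.shape[:2],np.uint8)
m[y0:y0+h,x0:x0+w]=255
grey=cv2.bitwise_and(cv2.inRange(hsv,(0,0,90),(180,70,255)),m)
for c in cv2.findContours(grey,0,1)[0]:
    if cv2.contourArea(c)>8: print("grey",cv2.contourArea(c),cv2.minAreaRect(c))
for p in [(233,113),(311,127),(295,214),(217,200),(264,164),(226,160),(258,186),(250,140)]: print(p,im[p[1],p[0]],hsv[p[1],p[0]])
E
```

```text
grey 283.5 ((257.72625732421875, 157.86651611328125), (54.419227600097656, 6.255856513977051), 19.653823852539062)
grey 56.5 ((292.0, 130.5), (9.0, 8.0), 90.0)
grey 133.0 ((248.46923828125, 121.74617004394531), (17.73696517944336, 8.806466102600098), 7.125016689300537)
(233, 113) [ 60  99 133] [ 16 140 133]
(311, 127) [ 65 122 174] [ 16 160 174]
(295, 214) [ 60 110 157] [ 15 158 157]
(217, 200) [ 79 131 173] [ 17 139 173]
(264, 164) [106 144 170] [ 18  96 170]
(226, 160) [107 157 189] [ 18 111 189]
(258, 186) [112 163 196] [ 18 109 196]
(250, 140) [ 98 145 176] [ 18 113 176]
```

View pics/c0.png

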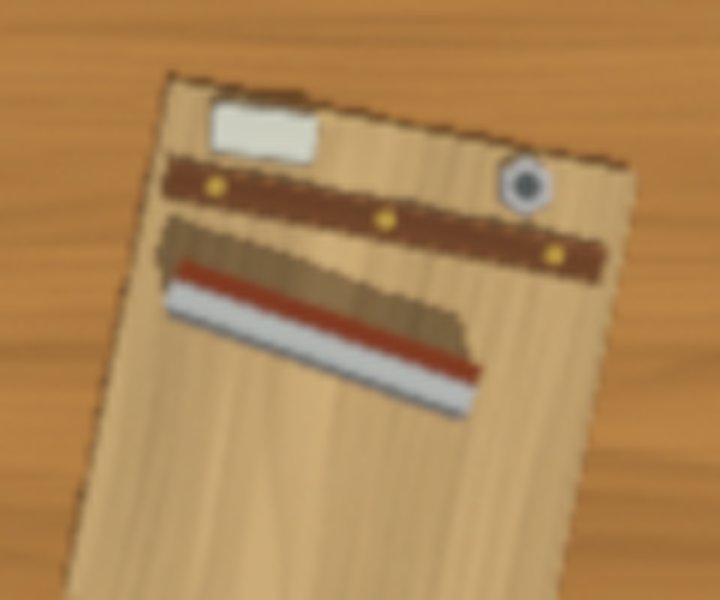

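The crop shows the stop's front edge from (162,196) to (602,284). The stone's brown top edge runs (180,260)–(480,370) and its grey edge (165,312)–(465,418). Its left end is close to the board's left side.

```bash
cat >> h.py <<'E'
def full(c): return (np.float64(c)+.5)/6-.5+[205,100]
def board():
    # stop top-front edge seen at z=.030; board side edges at z=.018
    s=ray("top",full([(162,196),(602,284)]),.030)
    cor=ray("top",full([(170,75),(633,165)]),.018)   # far corners (x=+170)
    return s,cor
E
python3 - <<'E'
from h import *
s,cor=board();print("stop",s,np.linalg.norm(s[1]-s[0]),"cor",cor,np.linalg.norm(cor[1]-cor[0]))
near=ray("top",[(295,214),(217,200)],.018);print("near",near)
for a,b in((s[0],s[1]),(cor[0],cor[1]),(near[1],near[0])):print("yaw",np.degrees(np.arctan2(*(b-a)[[0,1]]))) 
st=ray("top",full([(180,260),(480,370),(465,418),(165,312)]),.078);print("stone",st,np.linalg.norm(st[1]-st[0]),np.linalg.norm(st[1]-st[2]))
# board frame
y=(s[0]-s[1]);y/=np.linalg.norm(y);x=np.array([y[1],-y[0]])
stop=(s[0]+s[1])/2;org=stop-.1*x
print("x",x,"yaw",np.arctan2(x[1],x[0]),"stop",stop)
f=lambda p:np.round(1000*np.c_[(p-org)@x,(p-org)@y],1)
print("cor",f(cor),"near",f(near),"stone",f(st),"c",st.mean(0),f(st.mean(0)[None]))
d=st[0]-st[1]; print("stone y dir yaw rel", np.degrees(np.arctan2(d@x,d@y)))
q=observe();Rm=R.from_rotvec(q["orientation"]).as_matrix();print(Rm.round(3))
E
```

```text
stop [[ 0.70358327  0.08421366]
 [ 0.65351339 -0.17042027]] 0.2595099790555977 cor [[ 0.77698124  0.0805987 ]
 [ 0.72522493 -0.19005894]] 0.2755617416320397
near [[ 0.42093511 -0.13707505]
 [ 0.46845354  0.13396416]]
yaw -168.87558622596933
yaw -169.17434673960213
yaw -170.0559994799257
stone [[ 0.65892619  0.0714581 ]
 [ 0.59788418 -0.09642295]
 [ 0.57095506 -0.08807094]
 [ 0.62965904  0.07966206]] 0.1786341936444006 0.028194559830896887
x [ 0.98121054 -0.19294008] yaw -0.19415764771104382 stop [ 0.67854833 -0.0431033 ]
cor [[ 172.7  140.4]
 [ 174.2 -135.2]] near [[-134.6 -141.9]
 [-140.3  133.2]] stone [[ 58.6 108.6]
 [ 31.1 -67.9]
 [  3.1 -64.9]
 [ 28.3 111. ]] c [ 0.61435612 -0.00834343] [[30.3 21.7]]
stone y dir yaw rel 8.856991521843968
[[ 0.311 -0.    -0.951]
 [ 0.951 -0.001  0.311]
 [-0.001 -1.     0.   ]]
```

Emit:
carry_out([
  [-443,0,-641,0,2,0,1],
  [-443,0,-641,0,2,0,1],
  [-443,0,-641,0,2,0,1],
  [-443,0,-641,0,2,0,1],
  [-443,0,-641,0,2,0,1],
  [-443,0,-641,0,2,0,1],
  [-443,0,-641,0,2,0,1],
  [-443,0,-641,0,2,0,1],
  [-443,0,-641,0,2,0,1],
  [-443,0,-641,0,2,0,1],
  [-443,0,-641,0,2,0,1],
  [-443,0,-641,0,2,0,1],
])

```text
clock: 1.3
ee_pos: [0.5581, 0.1146, 0.2225]
orientation: [-1.355, -0.947, 0.947]
ft_force: [0.4, 0.7, -0.1]
opening: 0.088
```

Emit:
carry_out([
  [-96,0,-149,0,0,0,1],
  [-96,0,-149,0,0,0,1],
  [-96,0,-149,0,0,0,1],
  [-96,0,-149,0,0,0,1],
  [-96,0,-149,0,0,0,1],
  [-96,60,-149,0,0,0,1],
  [-96,60,-149,0,0,0,1],
  [-96,60,-149,0,0,0,1],
])

```text
clock: 2.1
ee_pos: [0.6618, -0.0239, 0.1603]
orientation: [-1.351, -0.943, 0.951]
ft_force: [-0.8, 0.2, 0.1]
opening: 0.0877
```

Run:
```python
from h import *
q=observe();print(q["ee_pos"],R.from_rotvec(q["orientation"]).as_matrix().round(3),q["qpos"])
im=camera("wrist");cv2.imwrite("pics/w1.png",im)
```

```text
[ 0.66184485 -0.02389673  0.16034847] [[ 0.343 -0.006 -0.939]
 [ 0.939  0.     0.343]
 [-0.002 -1.     0.006]] [-5.41223244e-02  5.49145470e-01  1.58026279e+00  1.56931771e-04
  1.01819709e+00 -1.27500452e+00]
```

View pics/w1.png

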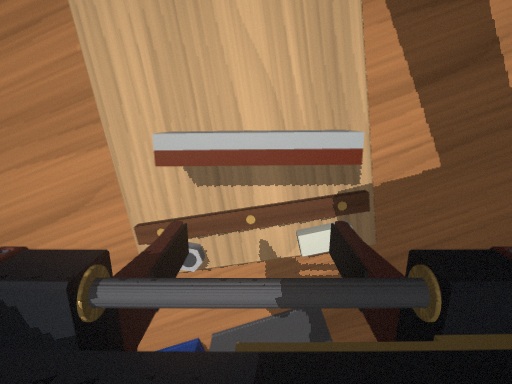

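The wrist view shows the stone's top level in the image, from (153,132) to (363,165). It is square to the jaws and centred at column 258. I will descend behind the brown face now.

Emit:
carry_out([
  [0,40,0,0,0,0,1],
  [0,80,0,0,0,0,1],
  [0,94,0,0,0,0,1],
  [0,94,10,0,0,0,1],
  [0,94,18,0,0,0,1],
  [0,94,22,0,0,0,1],
  [0,94,22,0,0,0,1],
])

```text
clock: 2.85
ee_pos: [0.6439, -0.0169, 0.0707]
orientation: [-1.356, -0.949, 0.946]
ft_force: [0.4, -1.0, 0.2]
opening: 0.0878
```

Emit:
carry_out([
  [0,4,0,0,0,0,1],
  [0,4,3,0,0,0,1],
  [0,4,6,0,0,0,1],
  [0,4,9,0,0,0,1],
  [0,4,12,0,0,0,1],
  [0,4,15,0,0,0,1],
  [0,4,18,0,0,0,1],
  [0,4,21,0,0,0,1],
  [0,4,24,0,0,0,1],
  [0,4,24,0,0,0,1],
])

```text
clock: 3.85
ee_pos: [0.62, -0.0088, 0.0643]
orientation: [-1.354, -0.946, 0.948]
ft_force: [-0.5, 0.3, 0.1]
opening: 0.0879
```

Run:
```python
from h import *
q=observe();print(q["ee_pos"],q["ft_force"])
a=camera("wrist");b=camera("scene")[170:310,190:370]
cv2.imwrite("pics/w2.png",np.hstack([a[:300,80:440],cv2.resize(b,(386,300))]))
```

```text
[ 0.62004905 -0.00876681  0.06427396] [-0.48438406  0.33147799  0.10591933]
```

View pics/w2.png

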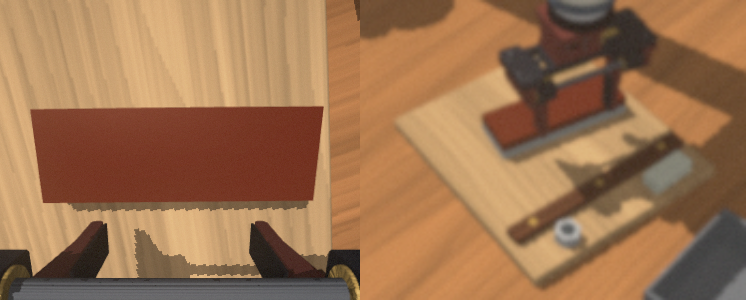

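Crop w2 shows the brown face up and flat, with corners at about (32,109), (323,107), (314,201) and (42,202). The scene half confirms it is lying flat on the board. I will lift and measure again.

Emit:
carry_out([
  [0,-40,0,0,0,0,1],
  [0,-80,0,0,0,0,1],
  [0,-120,0,0,0,0,1],
  [0,-120,0,0,0,0,1],
  [0,-120,0,0,0,0,1],
])

```text
clock: 4.45
ee_pos: [0.6216, -0.0091, 0.1857]
orientation: [-1.356, -0.949, 0.946]
ft_force: [0.9, 0.3, 0.0]
opening: 0.088
```

```bash
cat >> h.py <<'E'
def wray(q,px,z):
    c=camera_info("wrist");T=c["tool_from_camera"];Rm=R.from_rotvec(q["orientation"]).as_matrix()
    u=cv2.undistortPoints(np.float64(px).reshape(-1,1,2),c["mtx"],c["dist_coeffs"])[:,0]
    d=np.c_[u,np.ones(len(u))]@(Rm@T[:3,:3]).T; C=Rm@T[:3,3]+q["ee_pos"]
    return (C+d*((z-C[2])/d[:,2])[:,None])[:,:2]
def stone(q,im,lo=(0,130,60),hi=(9,255,200)):
    m=cv2.inRange(cv2.cvtColor(im,cv2.COLOR_BGR2HSV),lo,hi)
    m=cv2.morphologyEx(m,cv2.MORPH_OPEN,np.ones((5,5)));m[int(q.get("cut",250)):]=0
    c=max(cv2.findContours(m,0,1)[0],key=cv2.contourArea)
    p=wray(q,c[:,0],.046);r=cv2.minAreaRect(np.float32(p*1000));return c,cv2.boxPoints(r),r
E
python3 - <<'E'
from h import *
q=observe();print(q["ee_pos"],R.from_rotvec(q["orientation"]).as_matrix()[:2].round(3))
im=camera("wrist")
c,b,r=stone(q,im);print(r,b)
cv2.drawContours(im,[c],-1,(0,255,0),1);cv2.imwrite("pics/w3.png",im)
E
```

```text
[ 0.62163267 -0.00906766  0.18566309] [[ 0.344  0.002 -0.939]
 [ 0.939 -0.     0.344]]
((574.7498779296875, 6.964241027832031), (179.72329711914062, 59.007015228271484), 69.91545104980469) [[516.1815  -67.30095]
 [571.6001  -87.56433]
 [633.31824  81.22943]
 [577.89966 101.49281]]
```

View pics/w3.png

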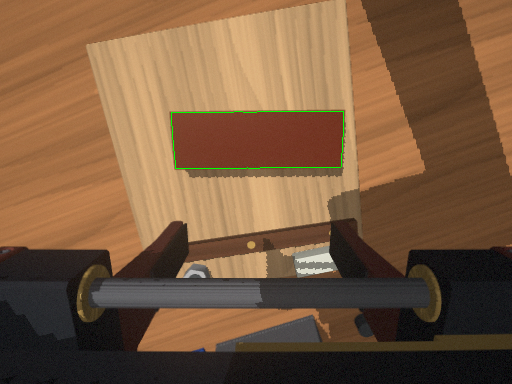

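The contour fits the stone at 180 x 59 mm, centred at (0.575, 0.007) and yawed −20°. The board's near edge runs (88,44)–(345,0), so the stone is about 9° off the stop's direction. Next I go around to the robot side and turn to match the stop.

Emit:
carry_out([
  [-14,0,50,0,-4,0,1],
  [-14,0,100,0,-9,0,1],
  [-14,0,117,0,-9,0,1],
  [-14,40,117,0,-9,0,1],
  [-14,80,117,0,-9,0,1],
  [-14,120,117,0,-9,0,1],
  [-14,145,117,0,-9,0,1],
  [-14,155,117,0,-9,0,1],
  [-14,155,117,0,-9,0,1],
])

```text
clock: 5.4
ee_pos: [0.5046, 0.018, 0.0276]
orientation: [-1.291, -1.062, 1.068]
ft_force: [0.0, 0.1, -0.4]
opening: 0.0876
```

Run:
```python
from h import *
q=observe();print(q["ee_pos"],R.from_rotvec(q["orientation"]).as_matrix()[:2].round(3))
from types import SimpleNamespace
# board yaw from w3 near edge (pose then)
p=dict(ee_pos=np.array([.62163,-.00907,.18566]),orientation=np.array([-1.356,-.949,.946]))
n=wray(p,[(88,44),(345,0)],.018);print(n,np.degrees(np.arctan2(*(n[1]-n[0])[::-1])),np.linalg.norm(n[1]-n[0]))
s=wray(p,[(188,243),(356,220)],.030);print(s,np.degrees(np.arctan2(*(s[1]-s[0])[::-1])))
```

```text
[0.50455659 0.01801818 0.02764457] [[ 0.192 -0.005 -0.981]
 [ 0.981 -0.     0.192]]
[[ 0.41897006 -0.1284014 ]
 [ 0.47382805  0.13981688]] 78.44086178730159 0.27377078756935475
[[ 0.66228054 -0.11566419]
 [ 0.70423262  0.0846892 ]] 78.17367510845989
```

Emit:
carry_out([
  [0,0,-8,0,0,0,1],
  [0,0,-16,0,0,0,1],
  [0,0,-22,0,0,0,1],
  [0,0,-28,0,0,0,1],
  [0,0,-34,0,0,0,1],
  [0,0,-41,0,0,0,1],
  [0,0,-48,0,0,0,1],
  [0,0,-55,0,0,0,1],
  [0,0,-62,0,0,0,1],
  [0,0,-69,0,0,0,1],
  [0,0,-76,0,0,0,1],
  [0,0,-82,0,0,0,1],
])

```text
clock: 6.6
ee_pos: [0.586, 0.0023, 0.0302]
orientation: [-1.293, -1.064, 1.067]
ft_force: [-6.9, 1.4, 4.5]
opening: 0.0879
```

Run:
```python
from h import *
q=observe();print(q["ee_pos"],R.from_rotvec(q["orientation"]).as_matrix()[:2].round(3),q["ft_force"])
b=camera("scene")[170:310,190:370]
cv2.imwrite("pics/s4.png",cv2.resize(b,None,fx=4,fy=4,interpolation=cv2.INTER_CUBIC))
```

```text
[0.58603857 0.0022685  0.03016904] [[ 0.192 -0.002 -0.981]
 [ 0.981  0.     0.192]] [-6.87720875  1.40529387  4.54549578]
```

View pics/s4.png

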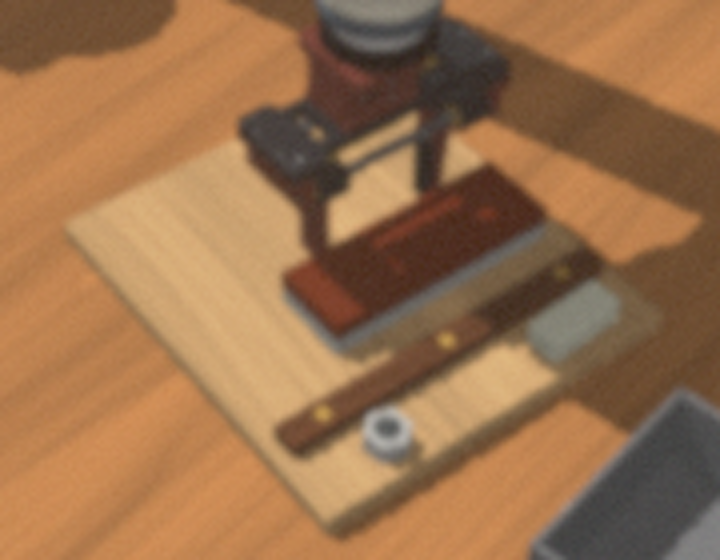

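The crop shows the stone flat, brown up and parallel to the stop with a gap of about 30 mm, both fingers behind it. I will continue more slowly.

Emit:
carry_out([
  [0,0,-5,0,0,0,1],
  [0,0,-10,0,0,0,1],
  [0,0,-15,0,0,0,1],
  [0,0,-19,0,0,0,1],
  [0,0,-22,0,0,0,1],
  [0,0,-24,0,0,0,1],
  [0,0,-26,0,0,0,1],
])

```text
clock: 7.35
ee_pos: [0.6111, -0.0026, 0.03]
orientation: [-1.293, -1.063, 1.067]
ft_force: [-5.7, 1.6, 3.5]
opening: 0.0877
```

Emit:
carry_out([
  [0,0,-1,0,0,0,1],
  [0,0,-2,0,0,0,1],
  [0,0,-3,0,0,0,1],
])

```text
clock: 7.65
ee_pos: [0.614, -0.0032, 0.03]
orientation: [-1.293, -1.064, 1.067]
ft_force: [-6.9, 2.4, 3.0]
opening: 0.0881
```

Emit:
carry_out([
  [0,0,-1,0,0,0,1],
  [0,0,-2,0,0,0,1],
])

```text
clock: 7.85
ee_pos: [0.6142, -0.0032, 0.03]
orientation: [-1.29, -1.061, 1.068]
ft_force: [-13.7, 3.6, 11.2]
opening: 0.088
```

Emit:
carry_out([
  [0,0,-1,0,0,0,1],
  [0,0,-2,0,0,0,1],
])

```text
clock: 8.05
ee_pos: [0.6142, -0.0033, 0.0298]
orientation: [-1.287, -1.058, 1.07]
ft_force: [-20.2, 5.6, 17.8]
opening: 0.0878
```

Emit:
carry_out([
  [0,0,-2,0,0,0,1],
  [0,0,-2,0,0,0,1],
  [0,0,0,0,0,0,1],
  [0,0,5,0,0,0,1],
  [0,0,20,0,0,0,1],
  [0,0,40,0,0,0,1],
  [0,-40,60,0,0,0,1],
  [0,-90,60,0,0,0,1],
  [0,-140,60,0,0,0,1],
  [0,-150,30,0,0,0,1],
  [0,-150,10,0,0,0,1],
  [0,-150,10,0,0,0,1],
])

```text
clock: 9.25
ee_pos: [0.613, -0.0027, 0.1818]
orientation: [-1.299, -1.07, 1.062]
ft_force: [-0.2, -0.4, 0.4]
opening: 0.0878
```

Run:
```python
from h import *
q=observe();print(q["ee_pos"],q["ft_force"])
w=camera("wrist");s=camera("scene")
cv2.imwrite("pics/w5.png",np.hstack([w[:300,80:440],cv2.resize(s[190:310,205:365],(400,300),interpolation=cv2.INTER_CUBIC)]))
cv2.imwrite("pics/w5full.png",w)
```

```text
[ 0.61303074 -0.00271516  0.18176568] [-0.16081372 -0.40737928  0.42809659]
```

View pics/w5.png

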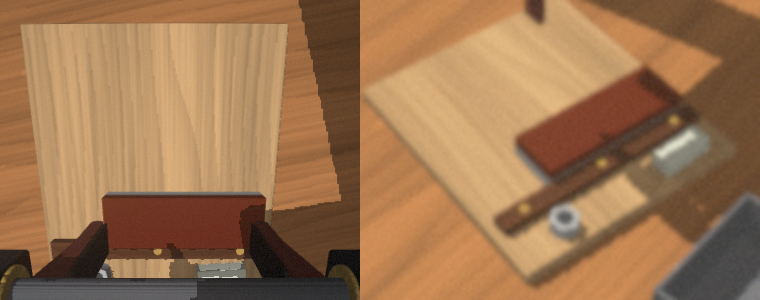

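The wrist half shows the stone parallel to the board, with its left end inside the board edge. In the scene half the stone lies brown up against the stop, and the nut and dresser are still there. I will take one closer look at the seam from beyond the stop.

Emit:
carry_out([
  [0,0,-50,0,0,0,1],
  [0,0,-100,0,0,0,1],
  [0,0,-140,0,0,0,1],
  [0,0,-140,0,0,0,1],
  [0,0,-140,0,0,0,1],
])

```text
clock: 9.85
ee_pos: [0.7456, -0.029, 0.1781]
orientation: [-1.293, -1.063, 1.067]
ft_force: [-0.5, 0.1, 0.4]
opening: 0.0878
```

Run:
```python
from h import *
q=observe();print(q["ee_pos"])
w=camera("wrist");t=camera("top")
q["cut"]=400
m=cv2.inRange(cv2.cvtColor(w,cv2.COLOR_BGR2HSV),(0,130,60),(9,255,200))
c,b,r=stone(q,w);print(r,b)
cv2.imwrite("pics/w6.png",cv2.resize(w[60:260,110:410],None,fx=2.6,fy=2.6,interpolation=cv2.INTER_CUBIC))
```

```text
[ 0.74556058 -0.02901123  0.17808665]
((656.4226684570312, -5.578010559082031), (179.18690490722656, 60.29365539550781), 78.73806762695312) [[609.3592   -87.55879 ]
 [668.4919   -99.33382 ]
 [703.48615   76.40277 ]
 [644.35345   88.177795]]
```

View pics/w6.png

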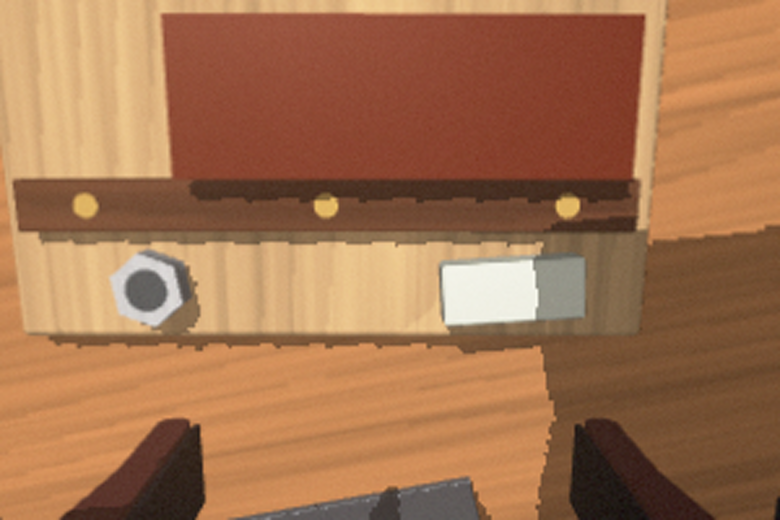

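The seam view shows no gap along the whole contact line (row ~180). The stone's yaw is −11.3° and the board's about −11.1° to −11.8°. The left end is about 18 mm inside the board edge, and the nut and dresser are in place, so I will hand in.

```bash
python3 -c "
from cell import *
print(job_done())"
```

```text
the job is handed in; nothing more can be done
None
```

The whetstone now lies flat on the board, brown face up, with its long side against the stop. I tipped it with a level push high on the brown face, then pushed it forward with both open fingertips until it met the stop. It was never lifted or gripped, and the robot's clock read about 10 s at hand-in.

- **Flush:** the last wrist view shows no visible gap along the stop. The stone's yaw measures −11.3°, against about −11.1° to −11.8° for the board.
- **Position:** the stone's centre measures 71 mm along the board, against 70 mm ideal, which is within calibration error. Its nearest end is about 18 mm inside the board's left side.
- **Forces:** the highest reading between moves was about 27 N at the stop, against the 120 N limit. One last 2 mm press after that was not read.
- **Other things:** the nut and dressing stone looked undisturbed in the last view. I did not re-measure the knife, tape, oil, jar or tin, but the arm never went near them at low height.

No check failed or disagreed.

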